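# Safety-trip test on the fitting bench

## Task

Do the daily test of the bench's safety trip: lift the loose aluminium lid off the trip unit's button well by its knob and set it down gently, knob up and wholly on the cork mat. Then press the red test button in the well so that it makes the lever drop, without pushing the lever down yourself, and lift the lever fully back to its upright home. Leave the other things on the bench where they stand, and let go of everything.

Things in the scene. Friction and masses are not known exactly. Their poses are not given: they have to be found in the camera images.
- trip_unit: Grey metal box fixed to the bench, 130 (x) by 220 (y) by 50 mm high, yaw within 0.4 rad. Origin: centre of its underside, z up. On top: the steel button well at y -55 mm, and on the +y half the lever, which swings in the plane y = +60 mm (hinge at x +30 mm), with a red patch below where it drops. It stands to the robot's left or right, the mat on the other side.
- well_lid: Loose round aluminium lid (0.13 to 0.25 kg), lying on the well at first. Origin: centre of its underside, z towards the knob. Plug 78 mm across (z 0 to 5 mm) that hangs into the well, disc 104 mm across (z 5 to 10), black knob: stem 16 mm across (z 10 to 22), head 26 mm across (z 22 to 44). Set down, it stands on the plug.
- mat: Square cork mat fixed flat on the bench, 160 by 160 by 4 mm thick, where the lid is to go. Origin: centre of its underside; sides along its x and y.
- well_rim (a point): Centre of the mouth of the round steel button well on the trip unit: inner diameter 86 mm, outer 94 mm, rim 80 mm above the bench, floor 30 mm below the rim.
- button_top (a point): Centre of the top of the red test button, a disc 32 mm across standing 14 mm above the floor of the well; 64 mm above the bench when up, hence 16 mm below the well's rim. Pressed straight down.
- test_button (a joint): Travel of the test button in m: 0 up, 0.007 fully in. A spring pushes it back up; fully in takes about 5 N. At about 0.004 m and beyond it tips the lever over.
- trip_lever (a joint): Lever angle in rad. 0: home, leaning 0.17 rad past vertical to the unit's +x, at a stop. 1.2: dropped towards the unit's -x, 1.03 rad from vertical, at a stop. Only its weight moves it: from below about 0.17 it falls back to 0, from beyond to 1.2 (about 0.3 s). Lifting takes under 1 N.
- lever_hold (a point): Point in the middle of the lever's blue grip, 90 mm from the hinge; z along the lever to its tip, y along the hinge axis (the unit's y). The grip is 16 mm thick by 18 mm wide (along y), from 60 to 115 mm (the tip) from the hinge; below it a steel bar 12 mm wide. Pinched across y from above, it turns between the fingers as it is raised.
- lever_hinge (a point): Hinge of the lever, 40 mm above the bench (just inside the box); the axis is the unit's y.
- grease_pot: Bystander: green plastic pot with a blue lid and a small black knob, 74 mm across and 72 mm high, in front (-x) of the trip unit. Origin: centre of its underside. Not the lid to lift.
- v_block: Bystander: steel V-block, 50 by 50 by 42 mm, behind the trip unit. Origin: centre of its underside.
- collar: Bystander: dark steel ring, 54 mm across, 22 mm high, behind the trip unit. Origin: centre of its underside.
- oil_bottle: Bystander: yellow bottle with a red cap, 56 mm across, 170 mm high, behind (+x) the mat. Origin: centre of its underside.
- steel_cup: Bystander: open steel cup, 76 mm across, 55 mm high, in front (-x) of the mat. Origin: centre of its underside.
- driver: Bystander: screwdriver with an orange handle, 170 mm long, 26 mm high, lying between the trip unit and the mat, near the robot. Origin: its underside, near its middle.
- gauge_stand: Bystander: dial-gauge stand between the trip unit and the mat: blue base 60 by 50 by 45 mm, thin steel post to 260 mm high, and a dial on an arm that reaches 82 mm towards its +x at 180 to 250 mm high. Origin: centre of the base's underside.
There are look-alikes about, which are no part of the job. Of the things like the well_lid, leave any that is purple; of the rest the larger one is meant.

How it is judged:
On the way, in this order (a step that is already met when the one before it is completed fails the run):
1. the lid lies released on the cork mat, knob up, while the lever still stands home and the button is up (x of well_lid in the frame of mat between -0.035 and 0.035 m and y of well_lid in the frame of mat between -0.035 and 0.035 m and height (world z) of well_lid below 0.008 m and angle between well_lid's own z axis and vertical below 0.1 rad and linear speed of well_lid below 0.03 m/s and contact force between well_lid and the fingers below 0.1 N and value of joint trip_lever below 0.1 rad and value of joint test_button below 0.001 m), for 0.2 s.
2. the test button is pressed while the lever still stands (value of joint test_button above 0.0025 m and value of joint trip_lever below 0.6 rad).
3. the lever has dropped (value of joint trip_lever above 1.1 rad), for 0.1 s.
4. the lever is back home (value of joint trip_lever below 0.06 rad), for 0.2 s.
At the end, for the whole second after the job is handed in: The lid lies at rest on the cork mat, knob up (within 0.1 rad), its centre within 35 mm of the mat's centre along each of the mat's sides; the lever stands home (within 0.06 rad) and the button is up (within 1 mm) (x of well_lid in the frame of mat between -0.035 and 0.035 m and y of well_lid in the frame of mat between -0.035 and 0.035 m and height (world z) of well_lid below 0.008 m and angle between well_lid's own z axis and vertical below 0.1 rad and linear speed of well_lid below 0.03 m/s and value of joint trip_lever below 0.06 rad and value of joint test_button below 0.001 m and velocity of joint trip_lever below 0.1 rad/s); the robot touches nothing.
It fails at once if the robot pushes the lever down itself (velocity of joint trip_lever above 1 rad/s and value of joint trip_lever below 1 rad and (contact force between trip_lever and the fingers above 1 N or contact force between trip_lever and the arm above 1 N)).
It fails at once if the lid is let fall (more than about 15 mm) or thrown (linear speed of well_lid above 0.55 m/s and contact force between well_lid and the fingers below 0.1 N).
It fails at once if a bystander (pot, V-block, collar, bottle, cup, screwdriver or gauge stand) is moved by more than 30 mm (distance of any of grease_pot, v_block, collar, oil_bottle, steel_cup, driver, gauge_stand from where it was at the start of the episode above 0.03 m).
It fails at once if a bystander is tipped over (angle between any of grease_pot, v_block, collar, oil_bottle, steel_cup, gauge_stand's own z axis and vertical above 0.4 rad).
It also fails if it takes over 72 s, if anything falls off the work surface, if the arm or the gripper's body presses on something with over 40 N, if the wrist force passes 120 N, or if a joint passes its speed limit or range.

## Robot

A 6-joint arm with a two-finger parallel gripper is mounted at the origin on the work surface. World frame = base frame: x ahead of the robot, y to its left, z up, the work surface at z = 0. Lengths are in m, angles in rad, forces in N, time in s.
With the tool pointing down it reaches from about 0.25 to 0.725 m from the base axis. Payload 4 kg.
Tool frame: the origin (TCP) lies at the very end of the fingers, on their centre line; the grasp point (between the pads) lies 19 mm behind it; z points along the fingers, y is the line along which they close (so a half turn about z gives the same grasp; the last joint's range is limited). The gripper opens to 85 mm and grips with 20 to 120 N. Pads are 22 mm wide; open, the fingers measure 114 mm over their backs; the gripper's body (76 mm by 85 mm) begins 54 mm behind the grasp point. The pads swing forward as they close: fully open they stand 13 mm farther back than shut.
Start: joints at [-1.236, 0.241, 0.005, 1.335, 0, 1.571], TCP at [0.164, -0.472, 0.231] pointing down, gripper open.
Joint ranges: [-2.72, 2.72], [-1.05, 1.87], [-1.09, 1.28], [-1.99, 2.15], [-1.42, 1.44], [-3.14, 3.14]. Speed limits (rad/s): [2.79, 2.79, 3.14, 3.14, 3.14, 3.14].

## Interface

Orientations are given as a unit quaternion [x, y, z, w].
In Python, from workcell import monitor, viewer, job gives the robot as it stands.
- The arm moves only by the tool arm_command, never from a script. Its argument "increments" is a list of rows, each an object of numbers: "dx", "dy", "dz": the shift along the tool's x, y, z in cm; "wx", "wy", "wz": the turn, a rotation vector about the tool's x, y, z in rad; "grip": the finger opening in cm, from 0 to 8.54. In form: [{"dx": .., "dy": .., "dz": .., "wx": .., "wy": .., "wz": .., "grip": ..}, ...]. A call has 1 to 10 rows; each row is the pose to reach, as a shift and turn from the pose commanded when the call began, along the tool's axes at that moment; what a row does not reach only later rows make up. A row lasts 1/10 s, in which the tool goes at most 50 mm and 8.59 degrees, less where a joint would pass 70% of its speed; a pose out of reach is approached as far as the arm can. A call with a gripper value outside its range is refused whole. The fingers move at their own pace and stop on an object; the grip force is fixed at half the most. Time passes only in rows, so rows that repeat a pose let the fingers close. It gives the time, the measured TCP pose, the force, the opening and the grip force at its end, in the units of the state.
- monitor.get_obs(): the state, without advancing time (a new reading comes with each control period).
- viewer.camera(name): name is "scene" or "top" or "wrist"; returns (picture, depth): 400x640x3 uint8, red, green, blue; 400x640 float32, m along the optical axis (not along the pixel's ray), 0 where there is no reading.
- viewer.get_calibration(name): a dict with "fovy" (degrees; the focal length in pixels is half the picture's height over the tangent of half this angle, whatever the lens; pixels are square), "cx", "cy" (the principal point, pixels), "view" (4x4, takes a point from world to camera coordinates). Camera axes: x right, y up, looking along -z (the intrinsics and any distortion apply to the point x, -y, -z); pixel columns grow to the right and rows downward; lengths in m; the calibration is good to about 2 mm. A picture is of the moment at which its call begins: read the wrist's pose just before it. get_calibration takes no time and is no camera call; for the wrist camera it gives the pose at the moment of the call.
- job.job_done(): hands the job in; it is judged then, once.
The state is a dict: "clock": time; "joint_pos": joint angles; "joint_vel": joint speeds; "tau": joint torques, N m; "eef_pos": TCP position; "tool_rot": TCP orientation; "ft_force": force on the tool from outside, world axes, zero at the start; "ft_torque": the same for the moment, N m; "grip_width": finger opening in m; "grasp_force": force on a finger pad.
Only numpy, scipy, OpenCV 4.12 (cv2) and the standard library are available. Lean on these libraries where they do the work, as an engineer would, in place of code of your own. Each camera call takes 0.05 s, during which the arm holds its last target. There are 200 camera calls.

## Working session

There is one attempt and no reset: what is moved stays moved. The work goes in short steps, Python scripts to look and compute and a tool call to move; the robot and the scene stay as the last step left them, time stands still between calls to the robot, and variables do not carry over. Pictures are saved under pics/ and viewed, at most 10 in all, crops included, and the job is handed in when it is done.

Besides the shell and the picture viewer there is one more tool, called by a JSON object that holds its "op" and its "data". arm_command: Moves the arm, as the interface text tells. Its arguments: {"type":"object","properties":{"increments":{"type":"array","items":{"type":"object","properties":{"dx":{"type":"number"},"dy":{"type":"number"},"dz":{"type":"number"},"wx":{"type":"number"},"wy":{"type":"number"},"wz":{"type":"number"},"grip":{"type":"number"}}}}},"required":["increments"]}

```bash
mkdir -p pics
cat > h.py <<'E'
import numpy as np, cv2
from workcell import monitor, viewer, job
from scipy.spatial.transform import Rotation as R
def snap(name,tag):
    c=viewer.get_calibration(name); p,d=viewer.camera(name)
    cv2.imwrite(f'pics/{tag}.png',p[:,:,::-1]); np.savez(f'pics/{tag}.npz',p=p,d=d,view=c['view'],k=[c['fovy'],c['cx'],c['cy']])
    return c
def load(tag):
    return np.load(f'pics/{tag}.npz')
def cloud(tag):
    z=load(tag); d=z['d']; fovy,cx,cy=z['k']; f=200/np.tan(np.radians(fovy)/2)
    v,u=np.mgrid[:400,:640]
    P=np.stack([(u-cx)/f*d,-(v-cy)/f*d,-d,np.ones_like(d)],-1)
    W=P@np.linalg.inv(z['view']).T
    W=W[...,:3]; W[d==0]=np.nan
    return W
def tool(p):  # world point -> tool frame cm shift from current TCP
    o=monitor.get_obs(); return R.from_quat(o['tool_rot']).inv().apply(np.array(p)-o['eef_pos'])*100
E
python3 - <<'E'
from h import *
for n in('scene','top'):
    c=snap(n,n); print({k:(v if k!='view' else np.round(v,3).tolist()) for k,v in c.items()})
o=monitor.get_obs(); print(o)
E
```

```text
{'fovy': 54.04866335083738, 'cx': 320.3246637378447, 'cy': 190.9412744078567, 'view': [[-0.539, 0.842, 0.006, 0.305], [-0.512, -0.333, 0.792, 0.207], [0.669, 0.423, 0.611, -1.512], [0.0, 0.0, 0.0, 1.0]]}
{'fovy': 47.312661682750445, 'cx': 314.91636142848336, 'cy': 194.11169060378435, 'view': [[0.025, -0.999, -0.02, 0.024], [0.98, 0.021, 0.196, -0.587], [-0.195, -0.025, 0.98, -1.029], [0.0, 0.0, 0.0, 1.0]]}
{'clock': 0.1, 'joint_pos': array([-1.23599744e+00,  2.41364040e-01,  3.86035906e-03,  1.33518346e+00,
       -1.46033815e-05,  1.57081285e+00]), 'joint_vel': array([ 0.00123105, -0.00096558,  0.00109369, -0.00060439, -0.00094567,
        0.00087216]), 'tau': array([-2.29443685e-04, -3.73138618e+01,  2.53009665e+01,  1.08427234e-02,
        3.38338918e-05, -5.71385456e-06]), 'eef_pos': array([ 0.16410188, -0.47171206,  0.23048932]), 'tool_rot': array([ 9.86022337e-01,  1.66610497e-01, -1.64729697e-04, -9.30972917e-04]), 'ft_force': array([ 0.09473309, -0.25459408,  0.9037728 ]), 'ft_torque': array([ 0.00827185, -0.03810225, -0.05426343]), 'grasp_force': 0.0, 'grip_width': 0.08529307155373544}
```

View pics/top.png

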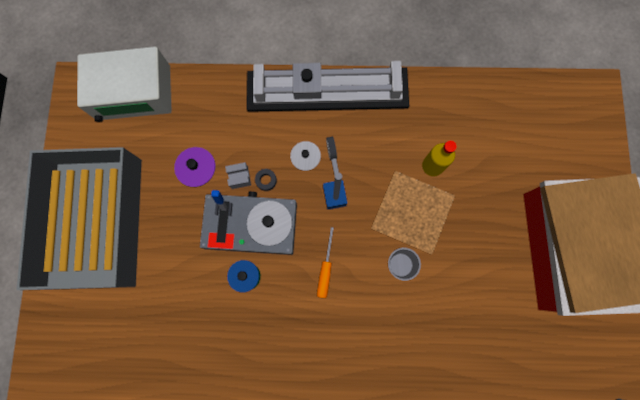

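View pics/scene.png

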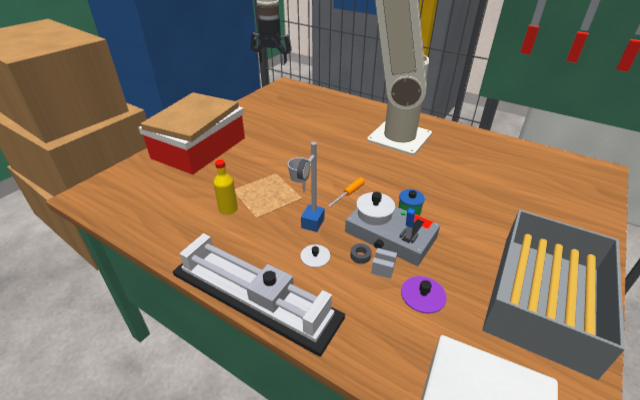

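Top view: the unit is near (250,223), with the lid at (269,222) and the lever at (222,210). The mat is at (414,212), the gauge stand at (335,190), the driver at (326,270) and the cup at (404,264). The purple and small white lids are decoys.

```bash
cat > m.py <<'E'
from h import *
W=cloud('top'); p=load('top')['p'].astype(int)
def box(u0,u1,v0,v1,z0,z1):
    q=W[v0:v1,u0:u1].reshape(-1,3); return q[(q[:,2]>z0)&(q[:,2]<z1)]
def rep(n,q):
    r=cv2.minAreaRect((q[:,:2]*1000).astype(np.float32)); print(n,len(q),'z',np.round(np.median(q[:,2]),4),'rect',np.round(r[0],1),np.round(r[1],1),round(r[2],1))
rep('unit top',box(195,305,185,260,.044,.054))
rep('lid disc',box(240,305,195,250,.080,.090))
rep('knob',box(240,305,195,250,.110,.13))
rep('lever>.1',box(200,240,185,240,.10,.2))
rep('lever>.06',box(200,240,185,240,.065,.2))
# mat by colour
m=p[170:255,370:458]; q=W[170:255,370:458]; mm=(q[...,2]<.012)&(m.sum(-1)>330)
rep('mat',q[mm])
print(np.nanmedian(W[330:380,300:400,2]))
for n,b in dict(pot=(225,262,258,295,.06,.09),gauge=(318,350,130,212,.03,.28),dial=(318,350,130,212,.17,.28),driver=(314,340,225,300,.008,.05),cup=(385,425,245,282,.02,.08),bottle=(420,460,138,178,.02,.2),blk=(244,259,189,198,.0,.2),vb=(224,250,160,189,.015,.06)).items(): 
    q=box(*b); rep(n,q); print(q[:,2].max())
z=load('top'); im=cv2.resize(z['p'][180:260,190:310,::-1],None,fx=6,fy=6,interpolation=cv2.INTER_CUBIC)
s=cv2.resize(load('scene')['p'][175:275,330:450,::-1],None,fx=4,fy=4,interpolation=cv2.INTER_CUBIC)
cv2.imwrite('pics/c1.png',im)
E
python3 m.py
```

```text
unit top 3074 z 0.0501 rect [514.  197.1] [220.4 130.6] 87.6
lid disc 1447 z 0.0852 rect [511.3 141.6] [102.1 101.8] 46.7
knob 106 z 0.1191 rect [510.7 141. ] [23.8 22.7] 4.5
lever>.1 133 z 0.1437 rect [561.2 253.8] [18.  23.9] 86.6
lever>.06 166 z 0.1336 rect [559.5 255.8] [24.4 27.2] 60.4
mat 2447 z 0.0044 rect [ 542.5 -196.9] [158.8 196.4] 67.2
0.00010569762721057696
pot 84 z 0.0716 rect [392.2 197.2] [59.1 34.5] 13.0
0.07701741820423846
gauge 836 z 0.0764 rect [616.3  -3.5] [109.8  50.2] 12.0
0.26451368667339226
dial 366 z 0.2407 rect [622.5  -2. ] [97.1 14.7] 12.6
0.26451368667339226
driver 464 z 0.0222 rect [428.8   8.2] [ 25.7 168.2] 82.9
0.03048354468430281
cup 374 z 0.0508 rect [ 427.1 -171. ] [73.2 72.4] 1.3
0.060512011821073575
bottle 769 z 0.1126 rect [ 672.  -251.2] [55.6 47.2] 53.7
0.17497341016336043
blk 98 z 0.0296 rect [592.4 199.8] [30.2 35.8] 0.7
0.051290941436468396
vb 478 z 0.04 rect [635.5 232.5] [51.4 51.1] 12.8
0.05006653166399233
```

View pics/c1.png

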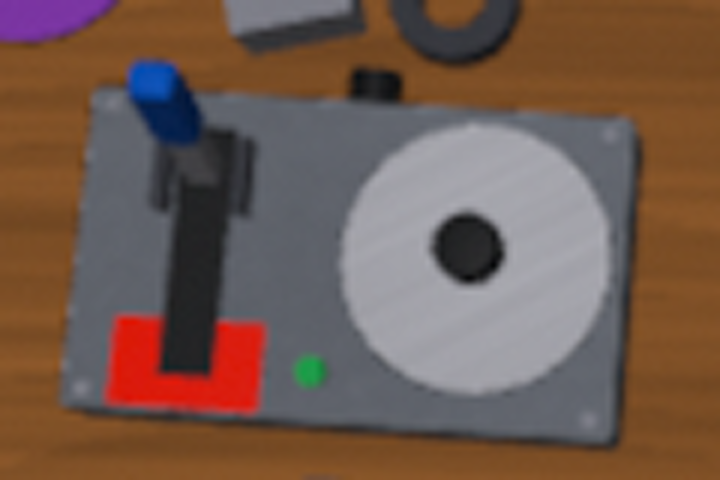

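The crop confirms the lid knob, the lever standing home with its grip at upper left, and the red drop patch. Next I fix the mat centre and work out the first move.

Run:
```python
from h import *
W=cloud('top'); z=W[...,2]; m=((z>.002)&(z<.0075)).astype(np.uint8); m[:,:365]=0;m[:,465:]=0;m[:165]=0;m[260:]=0
m=cv2.morphologyEx(m,cv2.MORPH_OPEN,np.ones((9,9)))
n,l,s,c=cv2.connectedComponentsWithStats(m); i=1+np.argmax(s[1:,4]); q=W[l==i]
print(len(q),cv2.minAreaRect((q[:,:2]*1000).astype(np.float32)),np.nanmean(q,0))
o=monitor.get_obs(); r=R.from_quat(o['tool_rot']); print(np.round(r.as_matrix(),3))
print('above knob',tool([.511,.1413,.2]))
t=R.from_matrix(np.array([[np.cos(-.042),np.sin(-.042),0],[np.sin(-.042),-np.cos(-.042),0],[0,0,-1]]))
print((r.inv()*t).as_rotvec())
```

```text
Traceback (most recent call last):
ValueError: attempt to get argmax of an empty sequence
```

Run:
```python
from h import *
W=cloud('top'); p=load('top')['p']
g=cv2.GaussianBlur(p,(5,5),0).astype(int); print(g[212,414],g[300,450],g[212,480])
m=((g.sum(-1)>(g[200:224,400:428].sum(-1).mean()+g[290:310,440:460].sum(-1).mean())/2)).astype(np.uint8); m[:,:365]=0;m[:,465:]=0;m[:165]=0;m[260:]=0
m=cv2.morphologyEx(m,cv2.MORPH_CLOSE,np.ones((5,5)));m=cv2.morphologyEx(m,cv2.MORPH_OPEN,np.ones((15,15)))
n,l,s,c=cv2.connectedComponentsWithStats(m); i=1+np.argmax(s[1:,4]); q=W[l==i];q=q[(q[:,2]<.015)]
print(len(q),cv2.minAreaRect((q[:,:2]*1000).astype(np.float32)),np.nanmean(q,0))
o=monitor.get_obs(); r=R.from_quat(o['tool_rot']); print(np.round(r.as_matrix(),3))
print('above knob',tool([.511,.1413,.2]))
t=R.from_matrix(np.array([[np.cos(-.042),np.sin(-.042),0],[np.sin(-.042),-np.cos(-.042),0],[0,0,-1]]))
print((r.inv()*t).as_rotvec())
```

```text
[158 115  71] [140  88  42] [125  78  37]
3964 ((555.305908203125, -203.09397888183594), (160.32305908203125, 172.77297973632812), 67.38359832763672) [ 0.55597327 -0.20475298  0.00439472]
[[ 0.944  0.329 -0.001]
 [ 0.329 -0.944  0.002]
 [-0.    -0.002 -1.   ]]
above knob [ 52.90528983 -46.49421687   3.13607494]
[-1.86563347e-03  3.70673516e-04  3.76782265e-01]
```

{"op": "arm_command", "data": {"increments": [{"dx": 4.4,"dy": -3.9,"dz": 0.3,"wz": 0.04,"grip": 8.5},{"dx": 8.8,"dy": -7.8,"dz": 0.5,"wz": 0.1,"grip": 8.5},{"dx": 13.2,"dy": -11.6,"dz": 0.5,"wz": 0.16,"grip": 8.5},{"dx": 17.6,"dy": -15.5,"dz": 0.5,"wz": 0.22,"grip": 8.5},{"dx": 22,"dy": -19.4,"dz": 0.5,"wz": 0.28,"grip": 8.5},{"dx": 26.4,"dy": -23.2,"dz": 0.5,"wz": 0.34,"grip": 8.5},{"dx": 26.4,"dy": -23.2,"dz": 0.5,"wz": 0.377,"grip": 8.5},{"dx": 26.4,"dy": -23.2,"dz": 0.5,"wz": 0.377,"grip": 8.5},{"dx": 26.4,"dy": -23.2,"dz": 0.5,"wz": 0.377,"grip": 8.5}]}}

```text
validation failed for argument at $.in...
```

Run:
```python
from h import *
W=cloud('top')
for u,v in[(400,173),(454,204),(431,251),(374,237),(414,212)]: print(u,v,np.round(np.nanmedian(W[v-1:v+2,u-1:u+2].reshape(-1,3),0),4))
z=load('top'); cv2.imwrite('pics/c2.png',cv2.resize(z['p'][160:290,310:470,::-1],None,fx=5,fy=4.6,interpolation=cv2.INTER_CUBIC))
print('above knob',tool([.511,.1413,.2]), monitor.get_obs()['eef_pos'])
```

```text
400 173 [ 0.6567 -0.1738  0.0029]
454 204 [ 5.799e-01 -3.072e-01  3.000e-04]
431 251 [ 0.4623 -0.2468  0.0046]
374 237 [ 0.4936 -0.1086  0.0005]
414 212 [ 0.5575 -0.2071  0.0024]
above knob [ 52.90528983 -46.49421687   3.13607494] [ 0.16410188 -0.47171206  0.23048932]
```

View pics/c2.png

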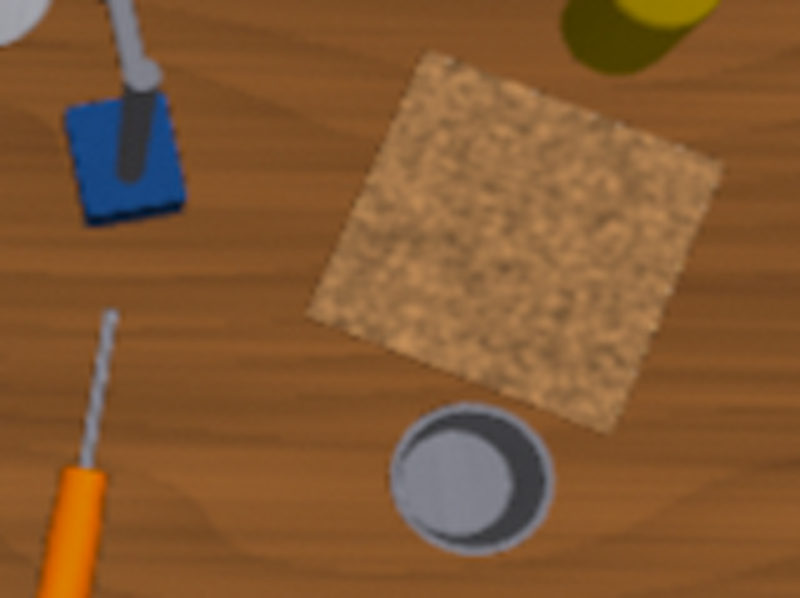

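The crop shows the mat corners at (430,50), (722,162), (608,432) and (312,315), which puts its centre at about (0.557,-0.206). The move was refused, so I'll resend it with complete rows.

{"op": "arm_command", "data": {"increments": [{"dx": 4.4,"dy": -3.9,"dz": 0.3,"wx": 0.0,"wy": 0.0,"wz": 0.04,"grip": 8.5},{"dx": 8.8,"dy": -7.8,"dz": 0.5,"wx": 0.0,"wy": 0.0,"wz": 0.1,"grip": 8.5},{"dx": 13.2,"dy": -11.6,"dz": 0.5,"wx": 0.0,"wy": 0.0,"wz": 0.16,"grip": 8.5},{"dx": 17.6,"dy": -15.5,"dz": 0.5,"wx": 0.0,"wy": 0.0,"wz": 0.22,"grip": 8.5},{"dx": 22.0,"dy": -19.4,"dz": 0.5,"wx": 0.0,"wy": 0.0,"wz": 0.28,"grip": 8.5},{"dx": 26.4,"dy": -23.2,"dz": 0.5,"wx": 0.0,"wy": 0.0,"wz": 0.34,"grip": 8.5},{"dx": 26.4,"dy": -23.2,"dz": 0.5,"wx": 0.0,"wy": 0.0,"wz": 0.377,"grip": 8.5},{"dx": 26.4,"dy": -23.2,"dz": 0.5,"wx": 0.0,"wy": 0.0,"wz": 0.377,"grip": 8.5}]}}

```text
clock: 0.9
eef_pos: [0.3394, -0.1614, 0.2261]
tool_rot: [1.0, -0.016, 0.0, -0.001]
ft_force: [-0.3, 0.0, -0.6]
grip_width: 0.085
grasp_force: 0.0
```

```bash
python3 -c "
from h import *
print(tool([.511,.1413,.18]),monitor.get_obs()['joint_vel'].round(3),R.from_quat(monitor.get_obs()['tool_rot']).as_matrix().round(3))"
```

```text
[ 16.19195161 -30.79549809   4.67642733] [-0.07   0.008  0.003  0.002 -0.063 -0.056] [[ 0.999 -0.032  0.   ]
 [-0.032 -0.999  0.002]
 [ 0.    -0.002 -1.   ]]
```

{"op": "arm_command", "data": {"increments": [{"dx": 2.1,"dy": -4.0,"dz": 0.5,"wx": 0.0,"wy": 0.0,"wz": 0.0,"grip": 8.5},{"dx": 4.2,"dy": -8.0,"dz": 0.5,"wx": 0.0,"wy": 0.0,"wz": 0.0,"grip": 8.5},{"dx": 6.3,"dy": -12.0,"dz": 0.5,"wx": 0.0,"wy": 0.0,"wz": 0.0,"grip": 8.5},{"dx": 8.4,"dy": -16.0,"dz": 1.0,"wx": 0.0,"wy": 0.0,"wz": 0.0,"grip": 8.5},{"dx": 10.5,"dy": -20.0,"dz": 2.0,"wx": 0.0,"wy": 0.0,"wz": 0.0,"grip": 8.5},{"dx": 12.6,"dy": -24.0,"dz": 3.0,"wx": 0.0,"wy": 0.0,"wz": 0.0,"grip": 8.5},{"dx": 14.6,"dy": -28.0,"dz": 4.0,"wx": 0.0,"wy": 0.0,"wz": 0.0,"grip": 8.5},{"dx": 16.1,"dy": -30.8,"dz": 4.6,"wx": 0.0,"wy": 0.0,"wz": 0.0,"grip": 8.5},{"dx": 16.1,"dy": -30.8,"dz": 4.6,"wx": 0.0,"wy": 0.0,"wz": 0.0,"grip": 8.5},{"dx": 16.1,"dy": -30.8,"dz": 4.6,"wx": 0.0,"wy": 0.0,"wz": 0.0,"grip": 8.5}]}}

```text
clock: 1.9
eef_pos: [0.5082, 0.0243, 0.1821]
tool_rot: [1.0, 0.013, -0.001, -0.019]
ft_force: [-0.5, 0.7, 0.2]
grip_width: 0.0849
grasp_force: 0.0
```

Run:
```python
from h import *
c=snap('wrist','w1'); print({k:(v if k!='view' else np.round(v,3).tolist()) for k,v in c.items()})
print(tool([.511,.1413,.091]),monitor.get_obs()['joint_vel'].round(3))
W=cloud('w1'); q=W.reshape(-1,3)
for a,b in((.112,.126),(.081,.089)):
    s=q[(q[:,2]>a)&(q[:,2]<b)&(abs(q[:,0]-.511)<.07)&(abs(q[:,1]-.141)<.07)]; print(len(s)); 
    if len(s)>10: print(cv2.minAreaRect((s[:,:2]*1000).astype(np.float32)))
```

```text
{'fovy': 67.60077314727664, 'cx': 319.16273581004805, 'cy': 200.19027182645348, 'view': [[0.025, -0.999, -0.038, 0.019], [0.95, 0.036, -0.31, -0.458], [0.311, -0.028, 0.95, -0.49], [0.0, 0.0, 0.0, 1.0]]}
[  0.56472956 -11.30405013   9.54988879] [ 0.001 -0.025 -0.02   0.012 -0.004  0.002]
955
((512.069091796875, 140.45350646972656), (25.012699127197266, 24.94915008544922), 24.5832462310791)
9798
((511.7369384765625, 141.43336486816406), (103.66922760009766, 103.1886978149414), 87.08946990966797)
```

View pics/w1.png

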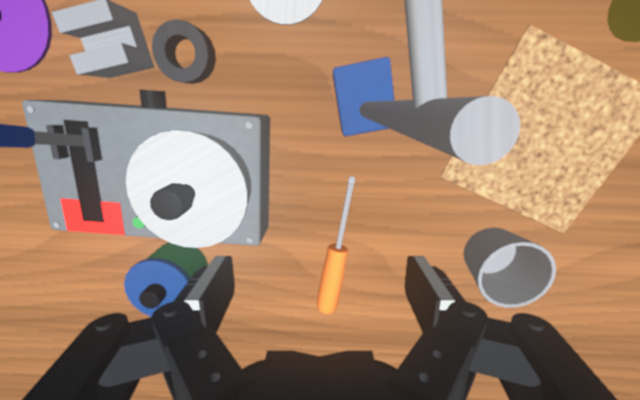

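The wrist view shows the lid at (187,188) with its knob at (172,202), and the gauge post top close to the camera at (485,130). The arm stopped short in y, so I'll check why.

Run:
```python
from h import *
o=monitor.get_obs(); print(o['joint_pos'].round(3),o['joint_vel'].round(3),o['tau'].round(1),o['eef_pos'],o['ft_force'],o['clock'])
z=load('w1');W=cloud('w1');print(W[130,485],z['d'][130,485],W[95,345],np.linalg.inv(z['view'])[:3,3])
snap('top','top2');A=cloud('top');B=cloud('top2')
for n,W in(('a',A),('b',B)):
    q=W[130:212,318:350].reshape(-1,3); s=q[(q[:,2]>.037)&(q[:,2]<.053)]; print(n,len(s),np.median(s,0)); s=q[(q[:,2]>.17)&(q[:,2]<.28)]; print(len(s),np.median(s,0),s.max(0),s.min(0))
```

```text
[ 0.025  0.287 -0.065  1.221  0.039  3.14 ] [ 0.001 -0.025 -0.02   0.012 -0.004  0.002] [ -0.1 -39.7  23.9   0.5   0.1  -0. ] [0.50857936 0.0245392  0.1820557 ] [0.27741297 0.25425075 1.09251329] 1.95
[ 0.58295385 -0.01085011  0.26009873] 0.061434917 [0.59418639 0.0089803  0.04444137] [0.58751539 0.02096025 0.32423031]
a 394 [ 0.5872668  -0.00311666  0.04537002]
366 [ 0.62588307 -0.00276702  0.24072877] [0.66963992 0.01350742 0.26451369] [ 0.57484187 -0.01747902  0.17067892]
b 0 [nan nan nan]
  return _methods._mean(a, axis=axis, dtype=dtype,
  ret = um.true_divide(
Traceback (most recent call last):
ValueError: zero-size array to reduction operation maximum which has no identity
```

View pics/top2.png

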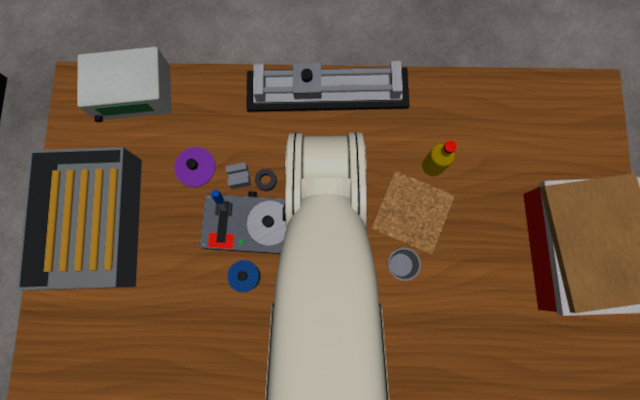

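The last joint hit its limit (j6 = 3.14). I'll use the half-turned grasp with yaw near 3.1, backing away from the gauge stand while turning.

{"op": "arm_command", "data": {"increments": [{"dx": -4.0,"dy": 0.0,"dz": -2.0,"wx": 0.0,"wy": 0.0,"wz": 0.0,"grip": 8.5},{"dx": -8.0,"dy": 0.0,"dz": -3.0,"wx": 0.0,"wy": 0.0,"wz": -0.15,"grip": 8.5},{"dx": -8.0,"dy": 0.0,"dz": -3.0,"wx": 0.0,"wy": 0.0,"wz": -0.3,"grip": 8.5},{"dx": -8.0,"dy": 0.0,"dz": -3.0,"wx": 0.0,"wy": 0.0,"wz": -0.45,"grip": 8.5},{"dx": -8.0,"dy": 0.0,"dz": -3.0,"wx": 0.0,"wy": 0.0,"wz": -0.6,"grip": 8.5},{"dx": -8.0,"dy": 0.0,"dz": -3.0,"wx": 0.0,"wy": 0.0,"wz": -0.75,"grip": 8.5},{"dx": -8.0,"dy": 0.0,"dz": -3.0,"wx": 0.0,"wy": 0.0,"wz": -0.9,"grip": 8.5},{"dx": -8.0,"dy": 0.0,"dz": -3.0,"wx": 0.0,"wy": 0.0,"wz": -1.05,"grip": 8.5},{"dx": -8.0,"dy": 0.0,"dz": -3.0,"wx": 0.0,"wy": 0.0,"wz": -1.2,"grip": 8.5},{"dx": -8.0,"dy": 0.0,"dz": -3.0,"wx": 0.0,"wy": 0.0,"wz": -1.35,"grip": 8.5}]}}

```text
clock: 3.0
eef_pos: [0.4274, 0.0212, 0.2133]
tool_rot: [0.77, 0.637, 0.012, -0.015]
ft_force: [-0.5, 0.9, -0.4]
grip_width: 0.085
grasp_force: 0.0
```

```bash
cat >> h.py <<'E'
def go(p,psi):
    o=monitor.get_obs(); r=R.from_quat(o['tool_rot'])
    c,s=np.cos(psi),np.sin(psi); t=R.from_matrix([[c,s,0],[s,-c,0],[0,0,-1]])
    print('cm',tool(p).round(2),'rot',(r.inv()*t).as_rotvec().round(3),'at',o['eef_pos'].round(4),'j',o['joint_pos'].round(2),'F',o['ft_force'].round(1),'t',o['clock'])
E
python3 -c "
from h import *
go([.5117,.141,.2],3.1)"
```

```text
cm [13.29  6.05  1.77] rot [ 0.026 -0.035 -1.717] at [0.4274 0.0212 0.2133] j [ 0.02  0.11 -0.21  1.26  0.04  1.78] F [-0.5  0.9 -0.4] t 3.0
```

{"op": "arm_command", "data": {"increments": [{"dx": 0.0,"dy": 0.0,"dz": 0.0,"wx": 0.0,"wy": 0.0,"wz": -0.15,"grip": 8.5},{"dx": 0.0,"dy": 0.0,"dz": 0.0,"wx": 0.0,"wy": -0.01,"wz": -0.3,"grip": 8.5},{"dx": 1.3,"dy": 0.6,"dz": 0.0,"wx": 0.01,"wy": -0.01,"wz": -0.45,"grip": 8.5},{"dx": 2.6,"dy": 1.2,"dz": 0.0,"wx": 0.01,"wy": -0.01,"wz": -0.6,"grip": 8.5},{"dx": 4.0,"dy": 1.8,"dz": 0.0,"wx": 0.01,"wy": -0.015,"wz": -0.75,"grip": 8.5},{"dx": 6.0,"dy": 2.7,"dz": 0.5,"wx": 0.014,"wy": -0.02,"wz": -0.9,"grip": 8.5},{"dx": 8.0,"dy": 3.6,"dz": 1.0,"wx": 0.016,"wy": -0.02,"wz": -1.05,"grip": 8.5},{"dx": 10.0,"dy": 4.5,"dz": 1.5,"wx": 0.018,"wy": -0.024,"wz": -1.2,"grip": 8.5},{"dx": 12.0,"dy": 5.4,"dz": 1.8,"wx": 0.02,"wy": -0.028,"wz": -1.35,"grip": 8.5},{"dx": 13.3,"dy": 6.0,"dz": 1.8,"wx": 0.023,"wy": -0.03,"wz": -1.5,"grip": 8.5}]}}

```text
clock: 4.0
eef_pos: [0.5125, 0.1417, 0.1991]
tool_rot: [0.129, 0.992, 0.002, -0.003]
ft_force: [0.1, 0.6, 0.5]
grip_width: 0.0851
grasp_force: 0.0
```

```bash
python3 -c "
from h import *
go([.5117,.141,.2],3.1)"
```

```text
cm [ 0.06 -0.09 -0.09] rot [ 0.003 -0.006 -0.217] at [0.5125 0.1417 0.1991] j [0.27 0.32 0.03 1.28 0.01 0.53] F [0.1 0.6 0.5] t 4.0
```

{"op": "arm_command", "data": {"increments": [{"dx": 0.0,"dy": 0.0,"dz": 1.5,"wx": 0.0,"wy": 0.0,"wz": -0.12,"grip": 8.5},{"dx": 0.06,"dy": -0.08,"dz": 4.0,"wx": 0.0,"wy": -0.006,"wz": -0.217,"grip": 8.5},{"dx": 0.06,"dy": -0.08,"dz": 7.0,"wx": 0.0,"wy": -0.006,"wz": -0.217,"grip": 8.5},{"dx": 0.06,"dy": -0.08,"dz": 9.5,"wx": 0.0,"wy": -0.006,"wz": -0.217,"grip": 8.5},{"dx": 0.06,"dy": -0.08,"dz": 10.6,"wx": 0.0,"wy": -0.006,"wz": -0.217,"grip": 8.5},{"dx": 0.06,"dy": -0.08,"dz": 10.8,"wx": 0.0,"wy": -0.006,"wz": -0.217,"grip": 8.5},{"dx": 0.06,"dy": -0.08,"dz": 10.8,"wx": 0.0,"wy": -0.006,"wz": -0.217,"grip": 8.5}]}}

```text
clock: 4.7
eef_pos: [0.5114, 0.1409, 0.092]
tool_rot: [0.024, 1.0, 0.002, 0.001]
ft_force: [0.5, -0.1, 1.1]
grip_width: 0.0847
grasp_force: 0.0
```

```bash
python3 -c "
from h import *
go([.5117,.141,.091],3.1)"
```

```text
cm [-0.02  0.01  0.1 ] rot [ 0.004  0.001 -0.007] at [0.5114 0.1409 0.092 ] j [ 0.27  0.4  -0.15  1.02  0.    0.32] F [ 0.5 -0.1  1.1] t 4.7
```

Close on the knob and lift slightly.

{"op": "arm_command", "data": {"increments": [{"dx": 0.0,"dy": 0.0,"dz": 0.0,"wx": 0.0,"wy": 0.0,"wz": 0.0,"grip": 4.0},{"dx": 0.0,"dy": 0.0,"dz": 0.0,"wx": 0.0,"wy": 0.0,"wz": 0.0,"grip": 1.5},{"dx": 0.0,"dy": 0.0,"dz": 0.0,"wx": 0.0,"wy": 0.0,"wz": 0.0,"grip": 1.5},{"dx": 0.0,"dy": 0.0,"dz": 0.0,"wx": 0.0,"wy": 0.0,"wz": 0.0,"grip": 1.5},{"dx": 0.0,"dy": 0.0,"dz": 0.0,"wx": 0.0,"wy": 0.0,"wz": 0.0,"grip": 1.5},{"dx": 0.0,"dy": 0.0,"dz": 0.0,"wx": 0.0,"wy": 0.0,"wz": 0.0,"grip": 1.5}]}}

```text
clock: 5.3
eef_pos: [0.5115, 0.1411, 0.092]
tool_rot: [0.024, 1.0, 0.002, 0.001]
ft_force: [-0.2, 0.2, 5.5]
grip_width: 0.0247
grasp_force: 58.7
```

{"op": "arm_command", "data": {"increments": [{"dx": 0.0,"dy": 0.0,"dz": -0.5,"wx": 0.0,"wy": 0.0,"wz": 0.0,"grip": 1.5},{"dx": 0.0,"dy": 0.0,"dz": -1.5,"wx": 0.0,"wy": 0.0,"wz": 0.0,"grip": 1.5},{"dx": 0.0,"dy": 0.0,"dz": -3.0,"wx": 0.0,"wy": 0.0,"wz": 0.0,"grip": 1.5},{"dx": 0.0,"dy": 0.0,"dz": -5.0,"wx": 0.0,"wy": 0.0,"wz": 0.0,"grip": 1.5},{"dx": 0.0,"dy": 0.0,"dz": -5.0,"wx": 0.0,"wy": 0.0,"wz": 0.0,"grip": 1.5},{"dx": 0.0,"dy": 0.0,"dz": -5.0,"wx": 0.0,"wy": 0.0,"wz": 0.0,"grip": 1.5}]}}

```text
clock: 5.9
eef_pos: [0.5111, 0.1408, 0.1412]
tool_rot: [0.024, 1.0, 0.002, 0.0]
ft_force: [0.1, -0.2, -1.8]
grip_width: 0.0241
grasp_force: 58.9
```

```bash
python3 -c "
from h import *
go([.557,-.206,.15],3.1);go([.44,0.02,.15],3.1)"
```

```text
cm [ -6.27 -34.41  -1.  ] rot [ 0.004  0.001 -0.007] at [0.5111 0.1408 0.1412] j [ 0.27  0.35 -0.08  1.14  0.    0.32] F [ 0.1 -0.2 -1.8] t 5.9
cm [  6.52 -12.41  -0.93] rot [ 0.004  0.001 -0.007] at [0.5111 0.1408 0.1412] j [ 0.27  0.35 -0.08  1.14  0.    0.32] F [ 0.1 -0.2 -1.8] t 5.9
```

{"op": "arm_command", "data": {"increments": [{"dx": 1.5,"dy": -1.5,"dz": -0.5,"wx": 0.0,"wy": 0.0,"wz": 0.0,"grip": 1.5},{"dx": 3.5,"dy": -4.5,"dz": -1.0,"wx": 0.0,"wy": 0.0,"wz": 0.0,"grip": 1.5},{"dx": 5.5,"dy": -8.0,"dz": -1.0,"wx": 0.0,"wy": 0.0,"wz": 0.0,"grip": 1.5},{"dx": 6.5,"dy": -12.0,"dz": -1.0,"wx": 0.0,"wy": 0.0,"wz": 0.0,"grip": 1.5},{"dx": 5.6,"dy": -16.0,"dz": -1.0,"wx": 0.0,"wy": 0.0,"wz": 0.0,"grip": 1.5},{"dx": 3.5,"dy": -20.0,"dz": -1.0,"wx": 0.0,"wy": 0.0,"wz": 0.0,"grip": 1.5},{"dx": 1.2,"dy": -24.0,"dz": -1.0,"wx": 0.0,"wy": 0.0,"wz": 0.0,"grip": 1.5},{"dx": -1.0,"dy": -28.0,"dz": -1.0,"wx": 0.0,"wy": 0.0,"wz": 0.0,"grip": 1.5},{"dx": -3.5,"dy": -31.0,"dz": -1.0,"wx": 0.0,"wy": 0.0,"wz": 0.0,"grip": 1.5},{"dx": -5.0,"dy": -33.0,"dz": -1.0,"wx": 0.0,"wy": 0.0,"wz": 0.0,"grip": 1.5}]}}

```text
clock: 6.9
eef_pos: [0.5453, -0.1938, 0.1482]
tool_rot: [0.025, 1.0, 0.002, -0.001]
ft_force: [-0.2, 0.9, -2.3]
grip_width: 0.0243
grasp_force: 59.2
```

```bash
python3 -c "
from h import *
go([.557,-.206,.021],3.1)"
```

```text
cm [-1.25 -1.2  12.71] rot [ 0.004 -0.001 -0.009] at [ 0.5453 -0.1938  0.1482] j [-0.34  0.44  0.08  1.21  0.   -0.29] F [-0.2  0.9 -2.3] t 6.9
```

{"op": "arm_command", "data": {"increments": [{"dx": -1.2,"dy": -1.2,"dz": 0.0,"wx": 0.0,"wy": 0.0,"wz": 0.0,"grip": 1.5},{"dx": -1.2,"dy": -1.2,"dz": 1.5,"wx": 0.0,"wy": 0.0,"wz": 0.0,"grip": 1.5},{"dx": -1.2,"dy": -1.2,"dz": 4.0,"wx": 0.0,"wy": 0.0,"wz": 0.0,"grip": 1.5},{"dx": -1.2,"dy": -1.2,"dz": 7.0,"wx": 0.0,"wy": 0.0,"wz": 0.0,"grip": 1.5},{"dx": -1.2,"dy": -1.2,"dz": 9.5,"wx": 0.0,"wy": 0.0,"wz": 0.0,"grip": 1.5},{"dx": -1.2,"dy": -1.2,"dz": 11.0,"wx": 0.0,"wy": 0.0,"wz": 0.0,"grip": 1.5},{"dx": -1.2,"dy": -1.2,"dz": 11.8,"wx": 0.0,"wy": 0.0,"wz": 0.0,"grip": 1.5},{"dx": -1.2,"dy": -1.2,"dz": 12.2,"wx": 0.0,"wy": 0.0,"wz": 0.0,"grip": 1.5},{"dx": -1.2,"dy": -1.2,"dz": 12.2,"wx": 0.0,"wy": 0.0,"wz": 0.0,"grip": 1.5}]}}

```text
clock: 7.8
eef_pos: [0.556, -0.2033, 0.0274]
tool_rot: [0.024, 1.0, 0.002, -0.0]
ft_force: [-0.4, 0.2, -2.1]
grip_width: 0.0243
grasp_force: 59.2
```

```bash
python3 -c "
from h import *
go([.557,-.206,.021],3.1)"
```

```text
cm [-0.11 -0.26  0.64] rot [ 0.004 -0.001 -0.007] at [ 0.556  -0.2033  0.0274] j [-0.35  0.58 -0.04  0.95  0.   -0.3 ] F [-0.4  0.2 -2.1] t 7.8
```

{"op": "arm_command", "data": {"increments": [{"dx": 0.0,"dy": 0.0,"dz": 0.2,"wx": 0.0,"wy": 0.0,"wz": 0.0,"grip": 1.5},{"dx": 0.0,"dy": 0.0,"dz": 0.4,"wx": 0.0,"wy": 0.0,"wz": 0.0,"grip": 1.5},{"dx": 0.0,"dy": 0.0,"dz": 0.5,"wx": 0.0,"wy": 0.0,"wz": 0.0,"grip": 1.5},{"dx": 0.0,"dy": 0.0,"dz": 0.55,"wx": 0.0,"wy": 0.0,"wz": 0.0,"grip": 1.5},{"dx": 0.0,"dy": 0.0,"dz": 0.55,"wx": 0.0,"wy": 0.0,"wz": 0.0,"grip": 1.5}]}}

```text
clock: 8.3
eef_pos: [0.5564, -0.2034, 0.0226]
tool_rot: [0.024, 1.0, 0.002, 0.0]
ft_force: [-0.0, -0.0, -2.5]
grip_width: 0.0242
grasp_force: 59.2
```

{"op": "arm_command", "data": {"increments": [{"dx": 0.0,"dy": 0.0,"dz": 0.1,"wx": 0.0,"wy": 0.0,"wz": 0.0,"grip": 1.5},{"dx": 0.0,"dy": 0.0,"dz": 0.15,"wx": 0.0,"wy": 0.0,"wz": 0.0,"grip": 1.5},{"dx": 0.0,"dy": 0.0,"dz": 0.2,"wx": 0.0,"wy": 0.0,"wz": 0.0,"grip": 1.5},{"dx": 0.0,"dy": 0.0,"dz": 0.2,"wx": 0.0,"wy": 0.0,"wz": 0.0,"grip": 1.5}]}}

```text
clock: 8.7
eef_pos: [0.5563, -0.2034, 0.021]
tool_rot: [0.024, 1.0, 0.002, 0.0]
ft_force: [-1.1, -0.0, 3.0]
grip_width: 0.0244
grasp_force: 59.7
```

In contact. Release and rise.

{"op": "arm_command", "data": {"increments": [{"dx": 0.0,"dy": 0.0,"dz": 0.0,"wx": 0.0,"wy": 0.0,"wz": 0.0,"grip": 4.0},{"dx": 0.0,"dy": 0.0,"dz": 0.0,"wx": 0.0,"wy": 0.0,"wz": 0.0,"grip": 6.0},{"dx": 0.0,"dy": 0.0,"dz": 0.0,"wx": 0.0,"wy": 0.0,"wz": 0.0,"grip": 6.0},{"dx": 0.0,"dy": 0.0,"dz": 0.0,"wx": 0.0,"wy": 0.0,"wz": 0.0,"grip": 6.0},{"dx": 0.0,"dy": 0.0,"dz": -1.0,"wx": 0.0,"wy": 0.0,"wz": 0.0,"grip": 6.0},{"dx": 0.0,"dy": 0.0,"dz": -4.0,"wx": 0.0,"wy": 0.0,"wz": 0.0,"grip": 6.0},{"dx": 0.0,"dy": 0.0,"dz": -8.0,"wx": 0.0,"wy": 0.0,"wz": 0.0,"grip": 6.0},{"dx": 0.0,"dy": 0.0,"dz": -12.0,"wx": 0.0,"wy": 0.0,"wz": 0.0,"grip": 6.0},{"dx": 0.0,"dy": 0.0,"dz": -13.0,"wx": 0.0,"wy": 0.0,"wz": 0.0,"grip": 6.0},{"dx": 0.0,"dy": 0.0,"dz": -13.0,"wx": 0.0,"wy": 0.0,"wz": 0.0,"grip": 6.0}]}}

```text
clock: 9.7
eef_pos: [0.5581, -0.2046, 0.1538]
tool_rot: [0.024, 1.0, 0.001, 0.003]
ft_force: [0.2, 0.0, -0.4]
grip_width: 0.0602
grasp_force: 0.0
```

Run:
```python
from h import *
snap('wrist','w2'); W=cloud('w2').reshape(-1,3)
for a,b in((.009,.02),(.040,.055)):
    s=W[(W[:,2]>a)&(W[:,2]<b)&(abs(W[:,0]-.556)<.07)&(abs(W[:,1]+.204)<.07)]; print(len(s),np.median(s,0),cv2.minAreaRect((s[:,:2]*1000).astype(np.float32)))
go([.44,0.02,.15],3.1); go([.5117,.1413,.13],3.1)
```

```text
7747 [ 0.55040595 -0.20306746  0.01386434] ((556.6455688476562, -203.63360595703125), (102.9969253540039, 102.80713653564453), 43.495391845703125)
665 [ 0.55519286 -0.20336989  0.04754624] ((556.365478515625, -203.51806640625), (24.538049697875977, 25.370574951171875), 19.430408477783203)
cm [12.75 21.81  0.18] rot [ 0.003  0.002 -0.007] at [ 0.5568 -0.204   0.1515] j [-0.35  0.47  0.12  1.22  0.   -0.3 ] F [-0.2 -0.2 -1. ] t 9.75
cm [ 6.18 34.27  2.23] rot [ 0.003  0.002 -0.007] at [ 0.5568 -0.204   0.1515] j [-0.35  0.47  0.12  1.22  0.   -0.3 ] F [-0.2 -0.2 -1. ] t 9.75
```

View pics/w2.png

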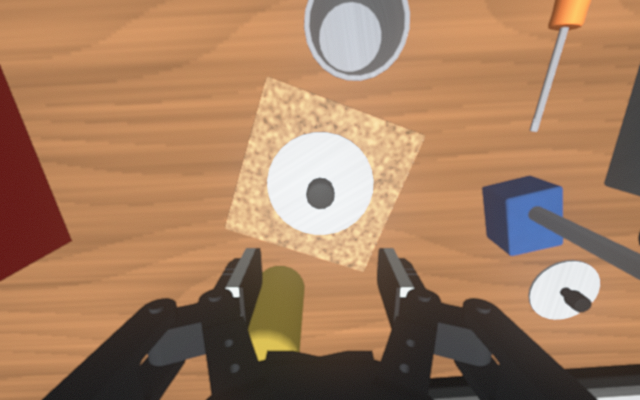

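The lid lies flat, knob up, centred on the mat at (320,185). Next I go back to the well with the fingers closed.

{"op": "arm_command", "data": {"increments": [{"dx": 2.0,"dy": 3.0,"dz": 0.0,"wx": 0.0,"wy": 0.0,"wz": 0.0,"grip": 0.0},{"dx": 4.5,"dy": 7.0,"dz": 0.0,"wx": 0.0,"wy": 0.0,"wz": 0.0,"grip": 0.0},{"dx": 7.0,"dy": 11.0,"dz": 0.0,"wx": 0.0,"wy": 0.0,"wz": 0.0,"grip": 0.0},{"dx": 9.5,"dy": 15.0,"dz": 0.0,"wx": 0.0,"wy": 0.0,"wz": 0.0,"grip": 0.0},{"dx": 12.0,"dy": 19.0,"dz": 0.0,"wx": 0.0,"wy": 0.0,"wz": 0.0,"grip": 0.0},{"dx": 12.0,"dy": 23.5,"dz": 0.0,"wx": 0.0,"wy": 0.0,"wz": 0.0,"grip": 0.0},{"dx": 10.0,"dy": 27.5,"dz": 0.0,"wx": 0.0,"wy": 0.0,"wz": 0.0,"grip": 0.0},{"dx": 8.0,"dy": 31.0,"dz": 0.0,"wx": 0.0,"wy": 0.0,"wz": 0.0,"grip": 0.0},{"dx": 6.2,"dy": 34.3,"dz": 0.5,"wx": 0.0,"wy": 0.0,"wz": 0.0,"grip": 0.0},{"dx": 6.2,"dy": 34.3,"dz": 0.5,"wx": 0.0,"wy": 0.0,"wz": 0.0,"grip": 0.0}]}}

```text
clock: 10.75
eef_pos: [0.5114, 0.1451, 0.1437]
tool_rot: [0.022, 1.0, 0.002, -0.001]
ft_force: [-0.6, -0.6, -0.3]
grip_width: 0.0001
grasp_force: 0.0
```

Run:
```python
from h import *
snap('wrist','w3'); W=cloud('w3'); p=load('w3')['p'].astype(int)
r=(p[...,0]>120)&(p[...,1]<70)&(p[...,2]<70)&(abs(W[...,2]-.064)<.008); s=W[r]; print(len(s)); 
if len(s): print(np.median(s,0),cv2.minAreaRect((s[:,:2]*1000).astype(np.float32)))
q=W.reshape(-1,3); s=q[(abs(q[:,2]-.08)<.004)&(abs(q[:,0]-.511)<.06)&(abs(q[:,1]-.141)<.06)]; print(len(s),np.median(s,0),cv2.minAreaRect((s[:,:2]*1000).astype(np.float32)))
go([.5117,.1413,.067],3.1)
```

```text
0
1848 [0.49816267 0.14022646 0.07951924] ((508.4499816894531, 141.68081665039062), (87.00872039794922, 92.94486236572266), 2.4381048679351807)
cm [-0.21 -0.18  7.68] rot [ 0.002 -0.005 -0.004] at [0.51   0.1431 0.1438] j [ 0.27  0.36 -0.07  1.15  0.    0.32] F [ 0.7  0.2 -0.1] t 10.8
```

View pics/w3.png

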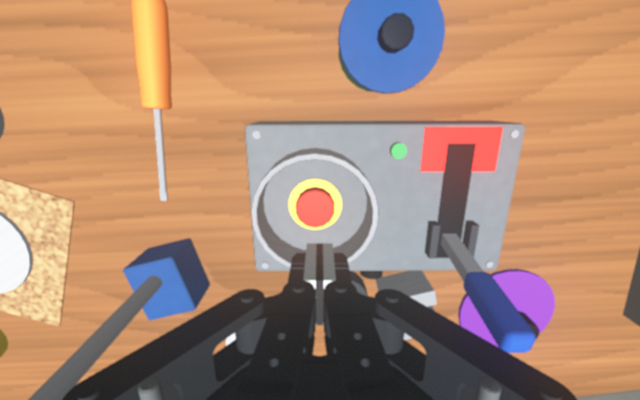

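The wrist view shows the button at (315,206) in the open well, and the lever still home. Descend and press.

{"op": "arm_command", "data": {"increments": [{"dx": -0.15,"dy": -0.15,"dz": 2.0,"wx": 0.0,"wy": 0.0,"wz": 0.0,"grip": 0.0},{"dx": -0.15,"dy": -0.15,"dz": 4.5,"wx": 0.0,"wy": 0.0,"wz": 0.0,"grip": 0.0},{"dx": -0.15,"dy": -0.15,"dz": 6.5,"wx": 0.0,"wy": 0.0,"wz": 0.0,"grip": 0.0},{"dx": -0.15,"dy": -0.15,"dz": 7.4,"wx": 0.0,"wy": 0.0,"wz": 0.0,"grip": 0.0},{"dx": -0.15,"dy": -0.15,"dz": 7.6,"wx": 0.0,"wy": 0.0,"wz": 0.0,"grip": 0.0},{"dx": -0.15,"dy": -0.15,"dz": 7.6,"wx": 0.0,"wy": 0.0,"wz": 0.0,"grip": 0.0}]}}

```text
clock: 11.4
eef_pos: [0.5122, 0.1398, 0.0706]
tool_rot: [0.025, 1.0, 0.002, -0.0]
ft_force: [-0.2, -0.2, 0.6]
grip_width: 0.0002
grasp_force: 0.0
```

{"op": "arm_command", "data": {"increments": [{"dx": 0.0,"dy": 0.0,"dz": 0.3,"wx": 0.0,"wy": 0.0,"wz": 0.0,"grip": 0.0},{"dx": 0.0,"dy": 0.0,"dz": 0.5,"wx": 0.0,"wy": 0.0,"wz": 0.0,"grip": 0.0},{"dx": 0.0,"dy": 0.0,"dz": 0.7,"wx": 0.0,"wy": 0.0,"wz": 0.0,"grip": 0.0},{"dx": 0.0,"dy": 0.0,"dz": 0.85,"wx": 0.0,"wy": 0.0,"wz": 0.0,"grip": 0.0},{"dx": 0.0,"dy": 0.0,"dz": 0.95,"wx": 0.0,"wy": 0.0,"wz": 0.0,"grip": 0.0},{"dx": 0.0,"dy": 0.0,"dz": 0.95,"wx": 0.0,"wy": 0.0,"wz": 0.0,"grip": 0.0}]}}

```text
clock: 12.0
eef_pos: [0.5129, 0.1406, 0.0614]
tool_rot: [0.024, 1.0, 0.002, 0.001]
ft_force: [0.5, -0.1, 2.2]
grip_width: 0.0002
grasp_force: 1.0
```

{"op": "arm_command", "data": {"increments": [{"dx": 0.0,"dy": 0.0,"dz": 0.15,"wx": 0.0,"wy": 0.0,"wz": 0.0,"grip": 0.0},{"dx": 0.0,"dy": 0.0,"dz": 0.3,"wx": 0.0,"wy": 0.0,"wz": 0.0,"grip": 0.0},{"dx": 0.0,"dy": 0.0,"dz": 0.35,"wx": 0.0,"wy": 0.0,"wz": 0.0,"grip": 0.0},{"dx": 0.0,"dy": 0.0,"dz": 0.35,"wx": 0.0,"wy": 0.0,"wz": 0.0,"grip": 0.0},{"dx": 0.0,"dy": 0.0,"dz": 0.35,"wx": 0.0,"wy": 0.0,"wz": 0.0,"grip": 0.0}]}}

```text
clock: 12.5
eef_pos: [0.5129, 0.1406, 0.0579]
tool_rot: [0.024, 1.0, 0.002, 0.0]
ft_force: [-0.1, -0.5, 3.6]
grip_width: 0.0003
grasp_force: 2.1
```

{"op": "arm_command", "data": {"increments": [{"dx": 0.0,"dy": 0.0,"dz": -1.0,"wx": 0.0,"wy": 0.0,"wz": 0.0,"grip": 0.0},{"dx": 0.0,"dy": 0.0,"dz": -4.0,"wx": 0.0,"wy": 0.0,"wz": 0.0,"grip": 0.0},{"dx": 0.0,"dy": 0.0,"dz": -8.0,"wx": 0.0,"wy": 0.0,"wz": 0.0,"grip": 0.0},{"dx": 0.0,"dy": 0.0,"dz": -11.0,"wx": 0.0,"wy": 0.0,"wz": 0.0,"grip": 4.0},{"dx": 0.0,"dy": 0.0,"dz": -11.0,"wx": 0.0,"wy": 0.0,"wz": 0.0,"grip": 5.0},{"dx": 0.0,"dy": 0.0,"dz": -11.0,"wx": 0.0,"wy": 0.0,"wz": 0.0,"grip": 5.0}]}}

```text
clock: 13.1
eef_pos: [0.5122, 0.1401, 0.1681]
tool_rot: [0.024, 1.0, 0.002, 0.0]
ft_force: [0.4, 0.2, 0.2]
grip_width: 0.0428
grasp_force: 0.0
```

Run:
```python
from h import *
snap('wrist','w4'); W=cloud('w4'); p=load('w4')['p'].astype(int)
b=(p[...,2]>100)&(p[...,0]<90)&(W[...,2]>.055)&(abs(W[...,0]-.469)<.08)&(abs(W[...,1]-.258)<.05); s=W[b]; print(len(s),b.nonzero()[1].mean() if len(s) else 0)
if len(s): print(s.min(0),s.max(0),np.median(s,0))
go([.469,.258,.16],3.1)
```

```text
770 439.0584415584416
[0.38901803 0.20805441 0.05500418] [0.49438922 0.26470771 0.10140162] [0.44894195 0.24891949 0.07402894]
cm [ 4.82 11.59  0.73] rot [ 0.003 -0.002 -0.007] at [0.5115 0.1399 0.1669] j [ 0.26  0.34 -0.03  1.2   0.    0.31] F [ 0.2 -0.6  0.4] t 13.15
```

View pics/w4.png

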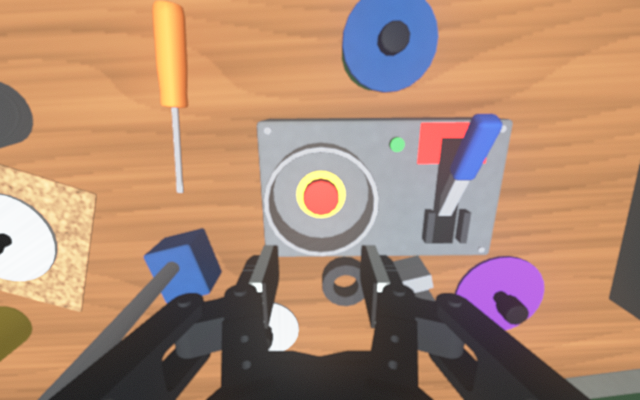

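The lever has dropped; its blue grip runs from (485,120) to (465,175). I'll refine its position.

Run:
```python
from h import *
W=cloud('w4'); p=load('w4')['p'].astype(int)
b=(p[...,2]>80)&(p[...,2]>p[...,0]+50)&(W[...,2]>.055); b[:,:445]=0; b[:110]=0;b[190:]=0; s=W[b]
print(len(s),s.min(0),s.max(0),s.mean(0)); 
for lo,hi in((.06,.07),(.07,.08),(.08,.09),(.09,.1),(.1,.11)):
    t=s[(s[:,2]>lo)&(s[:,2]<hi)]; print(lo,len(t),t.mean(0).round(4),t[:,1].min().round(4),t[:,1].max().round(4))
```

```text
1603 [0.44628897 0.2485638  0.07649526] [0.49666569 0.26713428 0.1060219 ] [0.46888288 0.25683638 0.09409495]<stdin>:6: RuntimeWarning: Mean of empty slice.
  ret = um.true_divide(
Traceback (most recent call last):
ValueError: zero-size array to reduction operation minimum which has no identity
```

{"op": "arm_command", "data": {"increments": [{"dx": 1.5,"dy": 3.0,"dz": 0.0,"wx": 0.0,"wy": 0.0,"wz": 0.0,"grip": 5.0},{"dx": 3.0,"dy": 7.0,"dz": 0.0,"wx": 0.0,"wy": 0.0,"wz": 0.0,"grip": 5.0},{"dx": 4.8,"dy": 11.5,"dz": 0.5,"wx": 0.0,"wy": 0.0,"wz": 0.0,"grip": 5.0},{"dx": 4.8,"dy": 11.5,"dz": 0.7,"wx": 0.0,"wy": 0.0,"wz": 0.0,"grip": 5.0},{"dx": 4.8,"dy": 11.5,"dz": 0.7,"wx": 0.0,"wy": 0.0,"wz": 0.0,"grip": 5.0},{"dx": 4.8,"dy": 11.5,"dz": 0.7,"wx": 0.0,"wy": 0.0,"wz": 0.0,"grip": 5.0}]}}

```text
clock: 13.75
eef_pos: [0.4694, 0.2563, 0.1597]
tool_rot: [0.024, 1.0, 0.001, -0.001]
ft_force: [0.6, -0.6, 0.9]
grip_width: 0.0501
grasp_force: 0.0
```

```bash
python3 -c "
from h import *
go([.469,.258,.069],3.1)"
```

```text
cm [0.02 0.15 9.07] rot [ 0.002 -0.002 -0.007] at [0.4694 0.2563 0.1597] j [ 0.5   0.35 -0.03  1.19  0.    0.55] F [ 0.6 -0.6  0.9] t 13.75
```

{"op": "arm_command", "data": {"increments": [{"dx": 0.0,"dy": 0.15,"dz": 2.5,"wx": 0.0,"wy": 0.0,"wz": 0.0,"grip": 5.0},{"dx": 0.0,"dy": 0.15,"dz": 5.0,"wx": 0.0,"wy": 0.0,"wz": 0.0,"grip": 5.0},{"dx": 0.0,"dy": 0.15,"dz": 7.5,"wx": 0.0,"wy": 0.0,"wz": 0.0,"grip": 5.0},{"dx": 0.0,"dy": 0.15,"dz": 8.6,"wx": 0.0,"wy": 0.0,"wz": 0.0,"grip": 5.0},{"dx": 0.0,"dy": 0.15,"dz": 9.0,"wx": 0.0,"wy": 0.0,"wz": 0.0,"grip": 5.0},{"dx": 0.0,"dy": 0.15,"dz": 9.0,"wx": 0.0,"wy": 0.0,"wz": 0.0,"grip": 5.0}]}}

```text
clock: 14.35
eef_pos: [0.4705, 0.2585, 0.0711]
tool_rot: [0.025, 1.0, 0.002, -0.0]
ft_force: [-0.4, -0.0, 0.2]
grip_width: 0.0498
grasp_force: 0.0
```

{"op": "arm_command", "data": {"increments": [{"dx": 0.0,"dy": 0.0,"dz": 0.0,"wx": 0.0,"wy": 0.0,"wz": 0.0,"grip": 3.0},{"dx": 0.0,"dy": 0.0,"dz": 0.0,"wx": 0.0,"wy": 0.0,"wz": 0.0,"grip": 1.0},{"dx": 0.0,"dy": 0.0,"dz": 0.0,"wx": 0.0,"wy": 0.0,"wz": 0.0,"grip": 1.0},{"dx": 0.0,"dy": 0.0,"dz": 0.0,"wx": 0.0,"wy": 0.0,"wz": 0.0,"grip": 1.0},{"dx": 0.0,"dy": 0.0,"dz": 0.0,"wx": 0.0,"wy": 0.0,"wz": 0.0,"grip": 1.0}]}}

```text
clock: 14.85
eef_pos: [0.471, 0.2589, 0.0724]
tool_rot: [0.024, 1.0, 0.002, 0.001]
ft_force: [-0.4, -4.1, 5.8]
grip_width: 0.0169
grasp_force: 60.2
```

Run:
```python
from h import *
o=monitor.get_obs(); e=o['eef_pos']; g=e+[0,0,.019]
c,s=np.cos(-.042),np.sin(-.042); ux=np.array([c,s,0]); uy=np.array([-s,c,0])
h=np.array([.514,.1971,.04])+ux*.030+uy*.060
d=g-h; r=np.hypot(d@ux,d[2]); a0=np.arctan2(-d@ux,d[2]); print('hinge',h,'r',r,'ang',a0,'yoff',d@uy,o['grip_width'],o['ft_force'])
for a in list(np.linspace(1.03,-.17,13)):
    dl=ux*(-r*(np.sin(a)-np.sin(a0)))+np.array([0,0,1])*r*(np.cos(a)-np.cos(a0))
    print(round(a,2),tool(e+dl).round(2))
```

```text
hinge [0.5464928  0.25578746 0.04      ] r 0.09142245318070497 ang 0.9732275166477045 yoff -9.804701635670113e-05 0.01689780618254433 [-0.38018673 -4.09531875  5.76618541]
1.03 [ 0.28 -0.    0.44]
0.93 [-0.23  0.   -0.32]
0.83 [-0.81  0.01 -1.02]
0.73 [-1.47  0.02 -1.67]
0.63 [-2.18  0.02 -2.24]
0.53 [-2.94  0.03 -2.74]
0.43 [-3.75  0.04 -3.16]
0.33 [-4.6   0.04 -3.49]
0.23 [-5.48  0.05 -3.74]
0.13 [-6.38  0.05 -3.91]
0.03 [-7.29  0.06 -3.98]
-0.07 [-8.21  0.07 -3.96]
-0.17 [-9.11  0.07 -3.84]
```

{"op": "arm_command", "data": {"increments": [{"dx": -0.23,"dy": 0.0,"dz": -0.32,"wx": 0.0,"wy": 0.0,"wz": 0.0,"grip": 1.0},{"dx": -0.81,"dy": 0.01,"dz": -1.02,"wx": 0.0,"wy": 0.0,"wz": 0.0,"grip": 1.0},{"dx": -1.47,"dy": 0.02,"dz": -1.67,"wx": 0.0,"wy": 0.0,"wz": 0.0,"grip": 1.0},{"dx": -2.18,"dy": 0.02,"dz": -2.24,"wx": 0.0,"wy": 0.0,"wz": 0.0,"grip": 1.0},{"dx": -2.94,"dy": 0.03,"dz": -2.74,"wx": 0.0,"wy": 0.0,"wz": 0.0,"grip": 1.0},{"dx": -3.75,"dy": 0.04,"dz": -3.16,"wx": 0.0,"wy": 0.0,"wz": 0.0,"grip": 1.0},{"dx": -4.6,"dy": 0.04,"dz": -3.49,"wx": 0.0,"wy": 0.0,"wz": 0.0,"grip": 1.0},{"dx": -5.48,"dy": 0.05,"dz": -3.74,"wx": 0.0,"wy": 0.0,"wz": 0.0,"grip": 1.0},{"dx": -6.38,"dy": 0.05,"dz": -3.91,"wx": 0.0,"wy": 0.0,"wz": 0.0,"grip": 1.0},{"dx": -7.29,"dy": 0.06,"dz": -3.98,"wx": 0.0,"wy": 0.0,"wz": 0.0,"grip": 1.0}]}}

```text
clock: 15.85
eef_pos: [0.5427, 0.2556, 0.1112]
tool_rot: [0.025, 1.0, 0.001, -0.001]
ft_force: [-3.6, -2.6, -7.9]
grip_width: 0.0165
grasp_force: 58.8
```

{"op": "arm_command", "data": {"increments": [{"dx": -0.8,"dy": 0.0,"dz": 0.0,"wx": 0.0,"wy": 0.0,"wz": 0.0,"grip": 1.0},{"dx": -1.4,"dy": 0.0,"dz": 0.08,"wx": 0.0,"wy": 0.0,"wz": 0.0,"grip": 1.0},{"dx": -1.8,"dy": 0.0,"dz": 0.14,"wx": 0.0,"wy": 0.0,"wz": 0.0,"grip": 1.0},{"dx": -1.8,"dy": 0.0,"dz": 0.14,"wx": 0.0,"wy": 0.0,"wz": 0.0,"grip": 1.0},{"dx": -1.8,"dy": 0.0,"dz": 0.14,"wx": 0.0,"wy": 0.0,"wz": 0.0,"grip": 1.0}]}}

```text
clock: 16.35
eef_pos: [0.5636, 0.2558, 0.111]
tool_rot: [0.025, 1.0, 0.003, 0.003]
ft_force: [-0.6, 0.2, -0.3]
grip_width: 0.01
grasp_force: 0.0
```

```bash
python3 -c "
from h import *
o=monitor.get_obs();d=o['eef_pos']+[0,0,.019]-[.5465,.2558,.04];print(d,np.arctan2(-d[0],d[2]),o['ft_force'],o['grip_width'])"
```

```text
[1.70728527e-02 4.88336004e-05 8.99534236e-02] -0.18756561217709758 [-0.62298637  0.1639497  -0.28430946] 0.01004392236246874
```

The fingers are at 10 mm with no force, so the lever slipped out. I'll look.

Run:
```python
from h import *
snap('wrist','w5');snap('scene','s5')
a=load('w5')['p'][:,:,::-1]; b=load('s5')['p'][150:270,320:460,::-1]
a=cv2.resize(a,(480,300)); b=cv2.resize(b,(320,274),interpolation=cv2.INTER_CUBIC)
c=np.zeros((300,800,3),np.uint8); c[:,:480]=a; c[:274,480:]=b; cv2.imwrite('pics/v5.png',c)
```

```text
(no output)
```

View pics/v5.png

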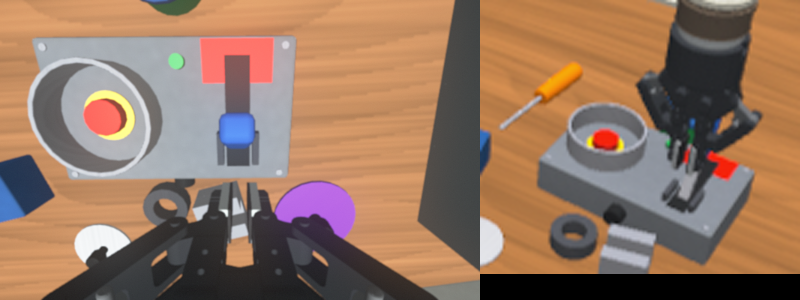

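Run:
```python
from h import *
W=cloud('w5'); p=load('w5')['p'].astype(int)
b=(p[...,2]>80)&(p[...,2]>p[...,0]+50); b[:,:270]=0;b[:,370:]=0;b[:140]=0;b[205:]=0; s=W[b]
print(len(s),np.nanmean(s,0),np.nanmin(s,0),np.nanmax(s,0)); t=s[s[:,2]>np.nanpercentile(s[:,2],60)];print(t.mean(0)); go([.5465,.2558,.16],3.1)
```

```text
2069 [0.50870036 0.25700962 0.1457932 ] [0.50057933 0.2394339  0.049509  ] [0.53763474 0.26587243 0.15080251]
[0.51044309 0.25708105 0.1487001 ]
cm [ 1.61 -0.06 -4.93] rot [ 0.005  0.004 -0.007] at [0.5628 0.2558 0.1108] j [0.43 0.54 0.13 1.16 0.   0.47] F [-0.2 -0.3 -0.3] t 16.45
```

In the wrist view the blue grip's tip is at (238,128), on the -x side of the fingers, and depth puts the lever at about 0.5 rad and falling back. The grasp was too far from the tip or it jammed, so I'll re-grasp nearer the tip and raise in stages, checking the angle numerically.

{"op": "arm_command", "data": {"increments": [{"dx": 0.0,"dy": 0.0,"dz": -2.0,"wx": 0.0,"wy": 0.0,"wz": 0.0,"grip": 1.0},{"dx": 0.0,"dy": 0.0,"dz": -5.0,"wx": 0.0,"wy": 0.0,"wz": 0.0,"grip": 1.0},{"dx": 2.0,"dy": 0.0,"dz": -6.0,"wx": 0.0,"wy": 0.0,"wz": 0.0,"grip": 5.0},{"dx": 6.0,"dy": 0.0,"dz": -6.0,"wx": 0.0,"wy": 0.0,"wz": 0.0,"grip": 5.0},{"dx": 10.1,"dy": -0.2,"dz": -5.0,"wx": 0.0,"wy": 0.0,"wz": 0.0,"grip": 5.0},{"dx": 10.1,"dy": -0.2,"dz": -5.0,"wx": 0.0,"wy": 0.0,"wz": 0.0,"grip": 5.0},{"dx": 10.1,"dy": -0.2,"dz": -5.0,"wx": 0.0,"wy": 0.0,"wz": 0.0,"grip": 5.0}]}}

```text
clock: 17.15
eef_pos: [0.4595, 0.2582, 0.16]
tool_rot: [0.024, 1.0, 0.002, 0.001]
ft_force: [1.1, 0.5, -0.6]
grip_width: 0.0502
grasp_force: 0.0
```

```bash
cat >> h.py <<'E'
H=np.array([.5465,.2558,.04])
def lever(tag):
    snap('wrist',tag); W=cloud(tag); p=load(tag)['p'].astype(int)
    b=(p[...,2]>70)&(p[...,2]>p[...,0]+40)&(p[...,2]>p[...,1]+30)&(abs(W[...,1]-.257)<.02)&(W[...,2]>.07)&(W[...,2]<.18)&(abs(W[...,0]-.51)<.09)
    s=W[b]-H; n=len(s)
    if n<30: print('no lever',n); return
    a=np.arctan2(-s[:,0],s[:,2]); r=np.hypot(s[:,0],s[:,2])
    k=np.polyfit(r,a,1)
    print('n',n,'ang mean',a.mean().round(3),'pct',np.percentile(a,[5,50,95]).round(3),'r',np.percentile(r,[2,50,98]).round(4),'y',np.percentile(W[b][:,1],[2,98]).round(4))
    t=s[r>np.percentile(r,70)].mean(0); print('outer pts rel hinge',t.round(4))
E
python3 -c "
from h import *
lever('w6');go([.461,.2592,.0725],3.1)"
```

```text
n 1130 ang mean 0.963 pct [0.917 0.954 1.046] r [0.0653 0.1    0.1154] y [0.2502 0.2663]
outer pts rel hinge [-0.0965  0.0034  0.0609]
cm [0.05 0.   8.81] rot [ 0.005  0.003 -0.006] at [0.4611 0.2587 0.1606] j [ 0.51  0.33 -0.06  1.18  0.    0.56] F [ 0.6  0.6 -0.2] t 17.2
```

{"op": "arm_command", "data": {"increments": [{"dx": 0.0,"dy": 0.0,"dz": 2.5,"wx": 0.0,"wy": 0.0,"wz": 0.0,"grip": 5.0},{"dx": 0.0,"dy": 0.0,"dz": 5.0,"wx": 0.0,"wy": 0.0,"wz": 0.0,"grip": 5.0},{"dx": 0.0,"dy": 0.0,"dz": 7.5,"wx": 0.0,"wy": 0.0,"wz": 0.0,"grip": 4.0},{"dx": 0.0,"dy": 0.0,"dz": 8.7,"wx": 0.0,"wy": 0.0,"wz": 0.0,"grip": 3.0},{"dx": 0.0,"dy": 0.0,"dz": 8.9,"wx": 0.0,"wy": 0.0,"wz": 0.0,"grip": 3.0},{"dx": 0.0,"dy": 0.0,"dz": 8.9,"wx": 0.0,"wy": 0.0,"wz": 0.0,"grip": 3.0},{"dx": 0.0,"dy": 0.0,"dz": 8.9,"wx": 0.0,"wy": 0.0,"wz": 0.0,"grip": 1.0},{"dx": 0.0,"dy": 0.0,"dz": 8.9,"wx": 0.0,"wy": 0.0,"wz": 0.0,"grip": 1.0},{"dx": 0.0,"dy": 0.0,"dz": 8.9,"wx": 0.0,"wy": 0.0,"wz": 0.0,"grip": 1.0},{"dx": 0.0,"dy": 0.0,"dz": 8.9,"wx": 0.0,"wy": 0.0,"wz": 0.0,"grip": 1.0}]}}

```text
clock: 18.2
eef_pos: [0.4614, 0.2591, 0.0718]
tool_rot: [0.024, 1.0, 0.003, 0.002]
ft_force: [1.8, 1.3, 4.5]
grip_width: 0.017
grasp_force: 59.1
```

```bash
cat >> h.py <<'E'
def arc(rot):
    o=monitor.get_obs(); e=o['eef_pos']; ux=np.array([np.cos(.042),-np.sin(.042),0])
    d=e+[0,0,.019]-H; x=d@ux; r=np.hypot(x,d[2]); a0=np.arctan2(-x,d[2]); print('r',r.round(4),'a0',a0.round(3),'w',o['grip_width'],o['grasp_force'],'F',o['ft_force'].round(1),'t',o['clock'])
    for q in rot:
        a=a0-q; print(round(q,2),round(a,3),tool(e+ux*(-r*(np.sin(a)-np.sin(a0)))+np.array([0,0,1])*r*(np.cos(a)-np.cos(a0))).round(2))
E
python3 -c "
from h import *
lever('w7');arc([.06,.12,.18,.24,.3,.36,.42,.48,.54,.6])"
```

```text
n 2511 ang mean 0.978 pct [0.924 0.964 1.062] r [0.0664 0.1091 0.1156] y [0.2506 0.2671]
outer pts rel hinge [-0.098   0.0034  0.0596]
r 0.0991 a0 1.033 w 0.01689013969103462 59.20930624008179 F [1.9 0.7 5.2] t 18.25
0.06 0.973 [-0.32  0.   -0.5 ]
0.12 0.913 [-0.67  0.01 -0.98]
0.18 0.853 [-1.05  0.01 -1.44]
0.24 0.793 [-1.46  0.02 -1.87]
0.3 0.733 [-1.89  0.02 -2.28]
0.36 0.673 [-2.34  0.03 -2.67]
0.42 0.613 [-2.82  0.03 -3.02]
0.48 0.553 [-3.32  0.04 -3.35]
0.54 0.493 [-3.83  0.04 -3.64]
0.6 0.433 [-4.37  0.05 -3.91]
```

{"op": "arm_command", "data": {"increments": [{"dx": -0.32,"dy": 0.0,"dz": -0.5,"wx": 0.0,"wy": 0.0,"wz": 0.0,"grip": 1.0},{"dx": -0.67,"dy": 0.01,"dz": -0.98,"wx": 0.0,"wy": 0.0,"wz": 0.0,"grip": 1.0},{"dx": -1.05,"dy": 0.01,"dz": -1.44,"wx": 0.0,"wy": 0.0,"wz": 0.0,"grip": 1.0},{"dx": -1.46,"dy": 0.02,"dz": -1.87,"wx": 0.0,"wy": 0.0,"wz": 0.0,"grip": 1.0},{"dx": -1.89,"dy": 0.02,"dz": -2.28,"wx": 0.0,"wy": 0.0,"wz": 0.0,"grip": 1.0},{"dx": -2.34,"dy": 0.03,"dz": -2.67,"wx": 0.0,"wy": 0.0,"wz": 0.0,"grip": 1.0},{"dx": -2.82,"dy": 0.03,"dz": -3.02,"wx": 0.0,"wy": 0.0,"wz": 0.0,"grip": 1.0},{"dx": -3.32,"dy": 0.04,"dz": -3.35,"wx": 0.0,"wy": 0.0,"wz": 0.0,"grip": 1.0},{"dx": -3.32,"dy": 0.04,"dz": -3.35,"wx": 0.0,"wy": 0.0,"wz": 0.0,"grip": 1.0}]}}

```text
clock: 19.15
eef_pos: [0.4898, 0.2577, 0.1024]
tool_rot: [0.024, 1.0, 0.002, -0.004]
ft_force: [-4.0, 5.0, -1.6]
grip_width: 0.0168
grasp_force: 58.9
```

```bash
python3 -c "
from h import *
lever('w8');arc([.06,.12,.18,.24,.3,.36,.42,.48,.54,.6,.66,.72])"
```

```text
n 1473 ang mean 0.624 pct [0.559 0.624 0.688] r [0.0903 0.1142 0.1158] y [0.2496 0.2663]
outer pts rel hinge [-0.0681  0.0019  0.0928]
r 0.0992 a0 0.609 w 0.01695695464918437 58.8940554857254 F [-4.5  4.7 -2.4] t 19.2
0.06 0.549 [-0.5   0.   -0.33]
0.12 0.489 [-1.01  0.01 -0.63]
0.18 0.429 [-1.54  0.01 -0.9 ]
0.24 0.369 [-2.09  0.02 -1.13]
0.3 0.309 [-2.65  0.02 -1.34]
0.36 0.249 [-3.22  0.02 -1.5 ]
0.42 0.189 [-3.8   0.03 -1.64]
0.48 0.129 [-4.39  0.03 -1.74]
0.54 0.069 [-4.98  0.03 -1.8 ]
0.6 0.009 [-5.57  0.04 -1.83]
0.66 -0.051 [-6.17  0.04 -1.82]
0.72 -0.111 [-6.76  0.04 -1.78]
```

{"op": "arm_command", "data": {"increments": [{"dx": -0.5,"dy": 0.0,"dz": -0.3,"wx": 0.0,"wy": 0.0,"wz": 0.0,"grip": 1.0},{"dx": -1.05,"dy": 0.0,"dz": -0.57,"wx": 0.0,"wy": 0.0,"wz": 0.0,"grip": 1.0},{"dx": -1.6,"dy": 0.01,"dz": -0.8,"wx": 0.0,"wy": 0.0,"wz": 0.0,"grip": 1.0},{"dx": -2.15,"dy": 0.01,"dz": -1.0,"wx": 0.0,"wy": 0.0,"wz": 0.0,"grip": 1.0},{"dx": -2.7,"dy": 0.01,"dz": -1.17,"wx": 0.0,"wy": 0.0,"wz": 0.0,"grip": 1.0},{"dx": -2.7,"dy": 0.01,"dz": -1.17,"wx": 0.0,"wy": 0.0,"wz": 0.0,"grip": 1.0}]}}

```text
clock: 19.8
eef_pos: [0.5169, 0.2565, 0.1147]
tool_rot: [0.024, 1.0, 0.002, -0.004]
ft_force: [-5.7, 4.5, 1.2]
grip_width: 0.017
grasp_force: 59.7
```

```bash
python3 -c "
from h import *
lever('w9');arc([.06,.12,.18,.24,.3,.36,.42,.48,.54,.6,.66,.72])"
```

```text
n 1718 ang mean 0.376 pct [0.306 0.376 0.449] r [0.0769 0.1141 0.1159] y [0.2485 0.2652]
outer pts rel hinge [-0.0407  0.0011  0.1077]
r 0.0982 a0 0.307 w 0.01701900913766877 59.6792471408844 F [-4.8  4.1  0.8] t 19.85
0.06 0.247 [-0.57  0.   -0.17]
0.12 0.187 [-1.14  0.01 -0.3 ]
0.18 0.127 [-1.72  0.01 -0.39]
0.24 0.067 [-2.31  0.01 -0.46]
0.3 0.007 [-2.9   0.02 -0.48]
0.36 -0.053 [-3.49  0.02 -0.47]
0.42 -0.113 [-4.07  0.02 -0.43]
0.48 -0.173 [-4.66  0.03 -0.35]
0.54 -0.233 [-5.24  0.03 -0.24]
0.6 -0.293 [-5.81  0.03 -0.09]
0.66 -0.353 [-6.37  0.03  0.1 ]
0.72 -0.413 [-6.91  0.04  0.31]
```

The lever creeps in the pads as it twists. From here I'll tilt the tool with the lever, as a rigid turn about the hinge.

{"op": "arm_command", "data": {"increments": [{"dx": -0.38,"dy": 0.0,"dz": -0.14,"wx": 0.0,"wy": 0.05,"wz": 0.0,"grip": 1.0},{"dx": -0.76,"dy": 0.0,"dz": -0.26,"wx": 0.0,"wy": 0.1,"wz": 0.0,"grip": 1.0},{"dx": -1.15,"dy": 0.0,"dz": -0.36,"wx": 0.0,"wy": 0.15,"wz": 0.0,"grip": 1.0},{"dx": -1.54,"dy": 0.0,"dz": -0.44,"wx": 0.0,"wy": 0.2,"wz": 0.0,"grip": 1.0},{"dx": -1.94,"dy": 0.0,"dz": -0.5,"wx": 0.0,"wy": 0.25,"wz": 0.0,"grip": 1.0},{"dx": -2.34,"dy": 0.01,"dz": -0.54,"wx": 0.0,"wy": 0.3,"wz": 0.0,"grip": 1.0},{"dx": -2.34,"dy": 0.01,"dz": -0.54,"wx": 0.0,"wy": 0.3,"wz": 0.0,"grip": 1.0}]}}

```text
clock: 20.55
eef_pos: [0.5415, 0.2555, 0.12]
tool_rot: [0.024, 0.988, 0.006, -0.154]
ft_force: [-5.1, 4.3, 2.3]
grip_width: 0.0169
grasp_force: 62.7
```

```bash
python3 -c "
from h import *
lever('w10');o=monitor.get_obs();print(o['eef_pos']-H,R.from_quat(o['tool_rot']).as_matrix()[:,2].round(3),o['ft_force'].round(1),o['grip_width'],o['grasp_force'],o['joint_pos'].round(2))"
```

```text
n 1736 ang mean 0.067 pct [-0.004  0.067  0.139] r [0.0752 0.114  0.1158] y [0.247  0.2637]
outer pts rel hinge [-0.0054  0.      0.115 ]
[-0.00528042 -0.00034723  0.07998156] [-0.303  0.019 -0.953] [-3.2  4.6  0.2] 0.016978226076556413 62.57469892501831 [0.38 0.73 0.45 1.57 0.13 0.41]
```

```bash
python3 -c "
from h import *
o=monitor.get_obs();r=R.from_quat(o['tool_rot']);d=o['eef_pos']-H
for t in (.05,.1,.15,.2,.23):
    q=R.from_rotvec(np.array([.042,.999,0])*t); print(t,(r.inv().apply(q.apply(d)-d)*100).round(2),r.inv().apply(q.as_rotvec()).round(3))"
```

```text
0.05 [-0.38  0.   -0.14] [0.   0.05 0.  ]
0.1 [-0.76  0.01 -0.25] [0.001 0.1   0.001]
0.15 [-1.15  0.01 -0.35] [0.001 0.15  0.001]
0.2 [-1.54  0.01 -0.43] [0.001 0.2   0.001]
0.23 [-1.78  0.01 -0.47] [0.001 0.23  0.001]
```

{"op": "arm_command", "data": {"increments": [{"dx": -0.38,"dy": 0.0,"dz": -0.14,"wx": 0.0,"wy": 0.05,"wz": 0.0,"grip": 1.0},{"dx": -0.76,"dy": 0.01,"dz": -0.25,"wx": 0.0,"wy": 0.1,"wz": 0.0,"grip": 1.0},{"dx": -1.15,"dy": 0.01,"dz": -0.35,"wx": 0.0,"wy": 0.15,"wz": 0.0,"grip": 1.0},{"dx": -1.54,"dy": 0.01,"dz": -0.43,"wx": 0.0,"wy": 0.2,"wz": 0.0,"grip": 1.0},{"dx": -1.78,"dy": 0.01,"dz": -0.47,"wx": 0.0,"wy": 0.23,"wz": 0.0,"grip": 1.0},{"dx": -1.78,"dy": 0.01,"dz": -0.47,"wx": 0.0,"wy": 0.23,"wz": 0.0,"grip": 1.0}]}}

```text
clock: 21.2
eef_pos: [0.5589, 0.2547, 0.1193]
tool_rot: [0.024, 0.963, 0.008, -0.267]
ft_force: [-9.4, 4.2, 0.2]
grip_width: 0.017
grasp_force: 63.9
```

```bash
python3 -c "
from h import *
lever('w11');o=monitor.get_obs();print(o['eef_pos']-H,R.from_quat(o['tool_rot']).as_matrix().round(3),o['ft_force'].round(1),o['grip_width'],o['grasp_force'])"
```

```text
n 1740 ang mean -0.155 pct [-0.226 -0.156 -0.081] r [0.0723 0.114  0.1159] y [0.2461 0.2628]
outer pts rel hinge [ 0.0198 -0.0007  0.1134]
[ 0.01237661 -0.00103021  0.07926463] [[-0.857  0.049 -0.513]
 [ 0.041  0.999  0.027]
 [ 0.514  0.002 -0.858]] [-7.9  3.9 -0.8] 0.01692212891558788 63.842986822128296
```

The lever is at about 0.015 rad. Release and withdraw along the tool axis.

{"op": "arm_command", "data": {"increments": [{"dx": 0.0,"dy": 0.0,"dz": 0.0,"wx": 0.0,"wy": 0.0,"wz": 0.0,"grip": 2.5},{"dx": 0.0,"dy": 0.0,"dz": 0.0,"wx": 0.0,"wy": 0.0,"wz": 0.0,"grip": 4.0},{"dx": 0.0,"dy": 0.0,"dz": 0.0,"wx": 0.0,"wy": 0.0,"wz": 0.0,"grip": 5.0},{"dx": 0.0,"dy": 0.0,"dz": 0.0,"wx": 0.0,"wy": 0.0,"wz": 0.0,"grip": 5.0},{"dx": 0.0,"dy": 0.0,"dz": -1.0,"wx": 0.0,"wy": 0.0,"wz": 0.0,"grip": 5.0},{"dx": 0.0,"dy": 0.0,"dz": -3.0,"wx": 0.0,"wy": 0.0,"wz": 0.0,"grip": 5.0},{"dx": 0.0,"dy": 0.0,"dz": -6.0,"wx": 0.0,"wy": 0.0,"wz": 0.0,"grip": 5.0},{"dx": 0.0,"dy": 0.0,"dz": -9.0,"wx": 0.0,"wy": 0.0,"wz": 0.0,"grip": 5.0},{"dx": 0.0,"dy": 0.0,"dz": -9.0,"wx": 0.0,"wy": 0.0,"wz": 0.0,"grip": 5.0},{"dx": 0.0,"dy": 0.0,"dz": -9.0,"wx": 0.0,"wy": 0.0,"wz": 0.0,"grip": 5.0}]}}

```text
clock: 22.25
eef_pos: [0.5841, 0.245, 0.1849]
tool_rot: [0.025, 0.968, 0.013, -0.249]
ft_force: [-0.8, 0.9, 0.8]
grip_width: 0.05
grasp_force: 0.0
```

Run:
```python
from h import *
lever('w12');o=monitor.get_obs();print(o['eef_pos'],o['ft_force'].round(1),o['grip_width'],o['joint_vel'].round(3),o['clock'])
snap('top','t9');A=cloud('top');B=cloud('t9')
def med(W,u0,u1,v0,v1,a,b):
    q=W[v0:v1,u0:u1].reshape(-1,3);q=q[(q[:,2]>a)&(q[:,2]<b)]; return (np.median(q,0).round(3),len(q)) if len(q) else 0
for n,b in dict(pot=(225,262,258,295,.06,.09),base=(318,350,180,212,.037,.053),driver=(314,340,225,300,.008,.05),cup=(385,425,245,282,.02,.08),bottle=(420,460,138,178,.02,.2),vb=(224,250,160,189,.015,.06)).items(): print(n,med(A,*b),med(B,*b))
print('lid',med(B,385,445,180,245,.009,.02))
```

```text
n 636 ang mean -0.164 pct [-0.226 -0.164 -0.101] r [0.0906 0.1141 0.1158] y [0.2462 0.2631]
outer pts rel hinge [ 0.0194 -0.001   0.1135]
[0.58388475 0.24509538 0.18404707] [-0.4  0.3 -0.8] 0.05010179961858724 [ 0.006  0.02  -0.007 -0.002  0.    -0.   ] 22.3
pot (array([0.39 , 0.201, 0.072]), 84) 0
base (array([ 0.587, -0.003,  0.045]), 394) (array([ 0.587, -0.003,  0.045]), 396)
driver (array([0.395, 0.01 , 0.022]), 464) (array([0.396, 0.01 , 0.022]), 464)
cup (array([ 0.431, -0.186,  0.051]), 374) (array([ 0.431, -0.187,  0.051]), 370)
bottle (array([ 0.665, -0.245,  0.113]), 769) (array([ 0.665, -0.245,  0.113]), 765)
vb (array([0.638, 0.231, 0.04 ]), 478) 0
lid (array([ 0.554, -0.202,  0.014]), 1318)
```

The lever stands home, the lid is on the mat, the visible bystanders are unmoved, and the gripper is clear.

```bash
python3 -c "
from h import *
lever('w13');print(job.job_done())"
```

```text
n 658 ang mean -0.164 pct [-0.227 -0.164 -0.097] r [0.0817 0.1141 0.1159] y [0.2463 0.263 ]
outer pts rel hinge [ 0.0198 -0.0008  0.1134]
the job is handed in; nothing more can be done
None
```

The trip test is done and handed in with no verdict returned: the lid is knob up on the cork mat, the button made the lever drop, and the lever is back home on the second try after slipping from the fingers once; the pot, V-block and collar weren't re-measured at the end.

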